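Seat a drive roller in the V-blocks and clamp it

ROBOT

A 6-joint arm with a two-finger parallel gripper is mounted at the origin on a cart in front of the work surface, level with it; the furniture and walls round the work are solid. World frame = base frame: x ahead of the robot, y to its left, z up, the work surface at z = 0. Lengths are in m, angles in rad, forces in N, time in s.
With the tool pointing down it reaches from about 0.3 to 0.85 m from the base axis. Payload 5.4 kg.
Tool frame: the origin (TCP) lies on the centre line of the jaws, within the pads' length; the fingertips stand ctrl.finger_overhang ahead of it and the grasp point (between the pads) is the TCP (ctrl.finger_overhang is the distance from the TCP to the fingertips, in m); z points along the fingers, y is the line along which they close (so a half turn about z gives the same grasp; the last joint's range is limited). The gripper opens to 85 mm and grips with 20 to 120 N. Pads are 22 mm wide; open, the fingers measure 114 mm over their backs; the gripper's body (76 mm by 85 mm) begins 54 mm behind the grasp point. The pads swing forward as they close: fully open they stand 13 mm farther back than shut.
Start: joints at [-1.392, 0.158, 1.597, -0, 1.386, -0.21], TCP at [0.218, -0.532, 0.25] pointing down, gripper open.
Joint ranges: [-2.91, 2.91], [-0.94, 2.29], [0.18, 2.7], [-1.29, 4.43], [0.17, 2.64], [-3, 3]. Speed limits (rad/s): [2.57, 2.57, 3.14, 3.14, 3.14, 3.14].

INTERFACE

Orientations are given as [roll, pitch, yaw] about the fixed x, y, z axes, in that order (R = Rz(yaw) Ry(pitch) Rx(roll)).
In Python, from rig import ctrl gives the robot as it stands.
- The arm moves only by the tool servo_tool, never from a script. Its argument "plan" is text: rows parted by semicolons, each of 7 numbers parted by spaces: the opening, from 0 (shut) to 1 (fully open), then the shift along the tool's x, y, z in cm, then the turn, a rotation vector about the tool's x, y, z in degrees. A call has 1 to 20 rows; each row is the pose to reach, as a shift and turn from the pose commanded when the call began, along the tool's axes at that moment; what a row does not reach only later rows make up. A row lasts 1/10 s, in which the tool goes at most 50 mm and 8.59 degrees, less where a joint would pass 70% of its speed; a pose out of reach is approached as far as the arm can. A call with a gripper value outside its range is refused whole. The fingers move at their own pace and stop on an object; the grip force is fixed at half the most. Time passes only in rows, so rows that repeat a pose let the fingers close. It gives the time, the measured TCP pose, the force, the opening and the grip force at its end, in the units of the state.
- ctrl.sense(): the state, without advancing time (a new reading comes with each control period).
- ctrl.grab_frame(name): name is "scene" or "side" or "wrist"; returns a dict with "pixels" (400x640x3 uint8, blue, green, red), "range_z" (400x640 float32, m along the optical axis (not along the pixel's ray), 0 where there is no reading), "fx", "fy", "cx", "cy" (pixels), "camera_from_world" (4x4, takes a point from world to camera coordinates); the wrist camera has in their place "hand_eye" (4x4, takes a point from camera to tool coordinates, whose origin is the TCP and whose axes are the flange's). Camera axes: x right, y down, z forward; pixel columns grow to the right and rows downward; lengths in m; the calibration is good to about 2 mm. A picture is of the moment at which its call begins: read the wrist's pose just before it.
- ctrl.job_done(): hands the job in; it is judged then, once.
The state is a dict: "time": time; "joints": joint angles; "joint_vel": joint speeds; "effort": joint torques, N m; "tool_pos": TCP position; "ee_rot": TCP orientation; "contact_force": force on the tool from outside, world axes, zero at the start; "ft_torque": the same for the moment, N m; "grip_width": finger opening in m; "finger_force": force on a finger pad.
Only numpy, scipy, OpenCV 4.12 (cv2) and the standard library are available. Lean on these libraries where they do the work, as an engineer would, in place of code of your own. Each camera call takes 0.05 s, during which the arm holds its last target. There are 200 camera calls.

TASK

Set up the orange-sleeved roller for measuring: take it from the white rest, lower it into the two V-blocks so that it beds down in both, slide it gently along them until you feel it bear against the end stop, and let go. Then swing the blue hold-down arm over it and press the arm down by feel until its red pad holds the roller firmly (about 6 N, never more than 16 N), and let go. Never drop the roller or push it hard against the V-blocks or the stop, and leave the grey roller and the other things where they are.

Things in the scene. Friction and masses are not known exactly. Their poses are not given: they have to be found in the camera images.
- roller_orange_center (a point): roller to clamp, 0.2 to 0.4 kg: steel shaft 16 mm diameter, 184 mm long, hard orange sleeve 30 mm diameter, 54 mm long round its middle; both ends alike. The point is its very centre (axis); its y axis runs along the shaft, it may be turned any way about y. Grip it from above across the sleeve.
- roller_grey_center (a point): second roller, same but with a grey sleeve, in the other berth of the rest, parallel and 80 mm away; leave it there. The point is its centre, y along the shaft.
- roller_rest: white plastic rest, fixed: base 132 x 110 x 6 mm with two notched rails, 48 mm tall, that carry the bare shafts 38 to 52 mm either side of the roller's centre; shaft axes level, 46 mm above the bench. The sleeve hangs free between the rails, 25 mm above the base. Origin: under the middle, on the bench; rollers lie along its y, at x = -40 and +40 mm.
- vblock_fixture: fixed fixture: plate, top at 12 mm, two steel V-blocks (26 mm long, 52 wide, tops at 60 mm) centred at y = -64 and +64 mm. Their 90-degree grooves run along y, 33 mm wide at the top; a seated roller's axis is at x = 0, 55 mm above the bench. In the 102 mm gap between the blocks a hand on the sleeve is clear to the plate. Origin: on the bench midway between the blocks; x to the clamp post.
- end_stop: end stop at the +y end of the grooves: steel head, 14 mm diameter, on a threaded rod, set by hand 87 to 97 mm from the fixture's middle. Origin: centre of the head's flat face, which looks along the fixture's -y, on a seated roller's axis. With the roller home its centre is 92 mm from this face; from there it can go back 19 mm before its sleeve meets a block. Unyielding; over 20 N would shift it.
- clamp_swing (a joint): swing of the hold-down arm about its upright post, rad. 0: arm points to the fixture's -x, pad over the roller's middle, at a hard stop; grows counter-clockwise seen from above: the parked arm (1.1 to 1.7) points to -y. Post at x = 95 mm, y = 0 of the fixture, its top 176 mm above the bench. Under 2 N at the knob turns it.
- clamp_arm (a joint): height of the blue hold-down arm on the post, m: 0 at the top, grows as it is pushed down, at most 0.034. It slides stiffly (about 4 N at the knob to push it down, 8 N to lift it), so the pad force is about the push on the knob less 4 N. It locks by friction where it is left and keeps a pad force of up to about 8 N.
- clamp_knob (a point): middle of the upright black knob, 20 mm diameter, 34 mm tall, on the end of the blue arm, 95 mm from the post axis; 23 mm above the arm's top (26 mm wide there), 16 mm below the knob's top. Under the arm hangs a hand-set screw spindle with a red pad; it meets the sleeve when this point is 58 to 66 mm above the sleeve's top, to be felt. As found, it clears a seated roller.
- caliper: digital caliper, 69 x 233 x 17 mm, lying on the bench right of the rest; leave alone
- driver_blue: blue-handled screwdriver, 134 mm long, lying left of the fixture; leave alone
- relay_module: blue relay module, 32 x 48 x 30 mm, on the bench behind; leave alone
- hex_key: hex key, 79 x 29 x 8 mm, lying left of the fixture; leave alone

How it is judged:
On the way, in this order (a step that is already met when the one before it is completed fails the run):
1. the orange roller, bedded in both V-blocks, bears against the end stop (1 N or more) (contact force between roller_orange and end_stop above 1 N and z of roller_orange_center in the frame of vblock_fixture below 0.0575 m and angle between the y axis of roller_orange_center and the y axis of vblock_fixture, either way round below 0.04 rad), for 0.02 s.
2. it lies there free, let go and not yet clamped: centred in the V-blocks and within 2 mm of the stop (contact force between roller_orange and the fingers below 0.1 N and contact force between roller_orange and clamp_arm below 0.1 N and distance between roller_orange_center and end_stop below 0.094 m and z of roller_orange_center in the frame of vblock_fixture below 0.0565 m and angle between the y axis of roller_orange_center and the y axis of vblock_fixture, either way round below 0.025 rad), for 0.2 s.
At the end, for the whole second after the job is handed in: The orange roller rests centred in both V-blocks (axis within 1.5 mm and 0.025 rad of the grooves), its end within 2 mm of the end stop, and the red pad of the arm, swung over to its stop (within 0.1 rad), presses on its sleeve with at least 3 N; roller at rest (distance between roller_orange_center and end_stop below 0.094 m and z of roller_orange_center in the frame of vblock_fixture below 0.0565 m and x of roller_orange_center in the frame of vblock_fixture between -0.0015 and 0.0015 m and angle between the y axis of roller_orange_center and the y axis of vblock_fixture, either way round below 0.025 rad and contact force between roller_orange and clamp_arm above 3 N and value of joint clamp_swing below 0.1 rad and linear speed of roller_orange below 0.01 m/s); the robot touches nothing.
It fails at once if the orange roller is pressed on the V-blocks with more than 30 N (contact force between roller_orange and vblock_fixture above 30 N).
It fails at once if the orange roller is pushed against the end stop with more than 20 N (contact force between roller_orange and end_stop above 20 N).
It fails at once if the pad presses on the roller with more than 16 N (contact force between roller_orange and clamp_arm above 16 N).
It fails at once if the orange roller is dropped (faster than 0.3 m/s with no finger on it) (linear speed of roller_orange above 0.3 m/s and contact force between roller_orange and the fingers below 0.05 N).
It fails at once if the grey roller or another bystander is moved more than 20 mm (distance of any of caliper, driver_blue, relay_module, hex_key, roller_grey_center from where it was at the start of the episode above 0.02 m).
It also fails if it takes over 61 s, if anything falls off the work surface, if the arm or the gripper's body presses on something with over 40 N, if the wrist force passes 120 N, or if a joint passes its speed limit or range.

## Working session

There is one attempt and no reset: what is moved stays moved. The work goes in short steps, Python scripts to look and compute and a tool call to move; the robot and the scene stay as the last step left them, time stands still between calls to the robot, and variables do not carry over. Pictures are saved under pics/ and viewed, at most 10 in all, crops included, and the job is handed in when it is done.

Besides the shell and the picture viewer there is one more tool, called as name(argument=value, ...) on one line, values as JSON. servo_tool: Moves the arm, as the interface text tells. Its arguments: {"type":"object","properties":{"plan":{"type":"string"}},"required":["plan"]}

```bash
mkdir -p pics; cat > h.py <<'E'
import numpy as np, cv2
from rig import ctrl
def grab(n):
    s=ctrl.sense(); f=ctrl.grab_frame(n); return s,f
def cloud(f,s=None):
    z=f['range_z']; v,u=np.mgrid[:z.shape[0],:z.shape[1]]
    P=np.stack([(u-f['cx'])/f['fx']*z,(v-f['cy'])/f['fy']*z,z],-1)
    if 'camera_from_world' in f: T=np.linalg.inv(f['camera_from_world'])
    else:
        from scipy.spatial.transform import Rotation as R
        W=np.eye(4); W[:3,:3]=R.from_euler('xyz',s['ee_rot']).as_matrix(); W[:3,3]=s['tool_pos']
        T=W@f['hand_eye']
    X=P@T[:3,:3].T+T[:3,3]; X[z==0]=np.nan
    return X
E
python3 - <<'E'
from h import *
print(ctrl.sense(), ctrl.finger_overhang)
for n in ['scene','side']:
    s,f=grab(n); cv2.imwrite(f'pics/{n}0.png',f['pixels']); np.savez(f'{n}0.npz',X=cloud(f),p=f['pixels'])
    print(n,np.linalg.inv(f['camera_from_world']).round(3).tolist(),f['fx'])
E
```

```text
{'time': 0.0, 'joints': array([-1.39212458e+00,  1.59051814e-01,  1.59822978e+00, -1.48860903e-05,
        1.38619258e+00, -2.10105400e-01]), 'joint_vel': array([ 0.00150289,  0.00052839, -0.00049265, -0.00069933,  0.00136912,
       -0.00103056]), 'effort': array([-8.09172616e-04, -3.96003878e+01, -3.31431913e+01, -3.88304215e-04,
        8.20917747e-03, -1.83227598e-05]), 'tool_pos': array([ 0.21782931, -0.53153501,  0.24931654]), 'ee_rot': array([-3.13974946e+00, -3.78108171e-04,  3.88779547e-01]), 'contact_force': array([ 0.50231765,  0.26266224, -0.69209331]), 'ft_torque': array([-0.00407501,  0.02560029, -0.02714884]), 'finger_force': 0.0, 'grip_width': 0.08557978268068596} 0.019
scene [[-0.81, -0.4, 0.428, -0.04], [-0.586, 0.545, -0.6, 0.901], [0.007, -0.737, -0.676, 1.15], [0.0, 0.0, 0.0, 1.0]] 407.1591610783019
side [[-1.0, -0.011, 0.023, 0.558], [-0.025, 0.663, -0.748, 0.888], [-0.007, -0.748, -0.663, 0.873], [0.0, 0.0, 0.0, 1.0]] 370.55055984932494
```

View pics/scene0.png

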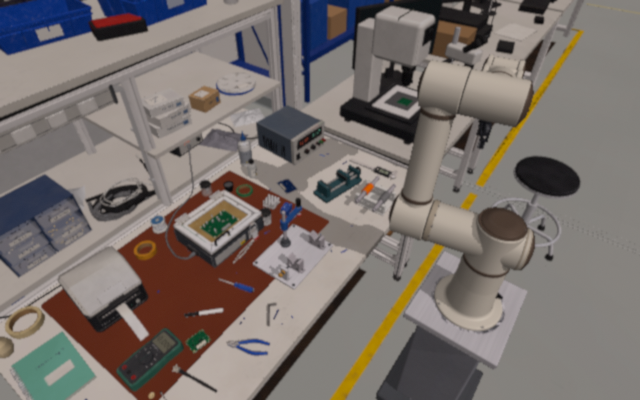

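View pics/side0.png

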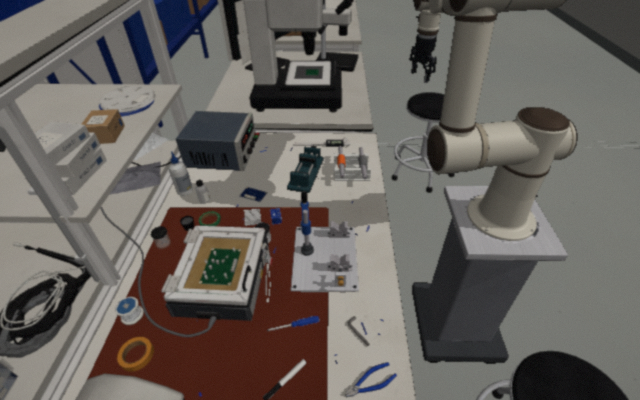

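The scene view shows the rest with the orange sleeve at (369,187) and the fixture plate at about (293,255). In the side view they are at about (350,162) and (325,255), with the clamp knob at about (307,247).

```bash
python3 - <<'E'
from h import *
for n,pts in [('scene',[(369,187),(293,255),(285,240),(318,238),(296,208)]),('side',[(341,158),(353,160),(307,248),(305,230),(304,198),(342,228),(342,263),(340,282),(296,290),(357,290),(355,222)])]:
    d=np.load(n+'0.npz'); X=d['X']; p=d['p'].astype(int)
    for u,v in pts: print(n,u,v,X[v,u].round(3),p[v,u])
    b,g,r=p[...,0],p[...,1],p[...,2]
    m=(r>180)&(g<130)&(b<90)
    m&=(abs(X[...,0]-.4)<.4)&(X[...,1]<0)
    print('orange',m.sum(),np.nanmedian(X[m],0).round(3), np.argwhere(m).mean(0))
f=None
d=np.load('side0.npz');cv2.imwrite('pics/sc.png',cv2.resize(d['p'][120:300,260:400],None,fx=4,fy=3.3,interpolation=cv2.INTER_CUBIC))
E
```

```text
scene 369 187 [ 0.52  -0.237  0.06 ] [  1  93 203]
scene 293 255 [0.55  0.222 0.057] [144 140 151]
scene 285 240 [0.623 0.177 0.045] [63 60 62]
scene 318 238 [0.527 0.108 0.056] [90 88 94]
scene 296 208 [0.641 0.087 0.124] [113  65  39]
orange 40 [ 0.52  -0.236  0.059] [187.35 368.65]
side 341 158 [ 0.525 -0.235  0.06 ] [ 31  80 183]
side 353 160 [ 0.478 -0.27   0.027] [ 97 100 103]
side 307 248 [0.629 0.182 0.038] [41 40 39]
side 305 230 [0.631 0.184 0.117] [58 30 16]
side 304 198 [0.639 0.084 0.146] [8 6 7]
side 342 228 [0.526 0.116 0.054] [75 74 78]
side 342 263 [0.528 0.245 0.051] [73 73 76]
side 340 282 [0.534 0.315 0.062] [ 40  87 124]
side 296 290 [0.652 0.309 0.012] [112 112 118]
side 357 290 [0.487 0.303 0.009] [136 137 139]
side 355 222 [ 0.481  0.034 -0.002] [106 113 116]
orange 16 [ 0.522 -0.232  0.06 ] [158.625 341.875]
```

View pics/sc.png

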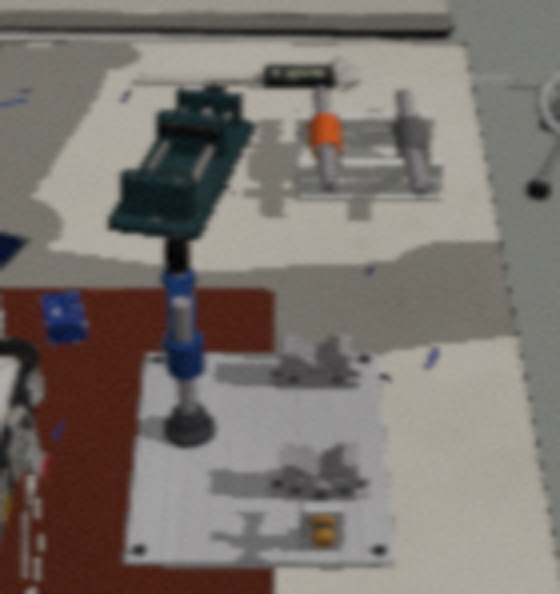

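The crop shows the vise on the left and the rest with the orange (inner) and grey (outer) rollers. The fixture axis runs along world y, the stop with brass nuts is at the near (+y) end, and the arm is parked toward -y with the black knob at (178,255).

```bash
cat >> h.py <<'E'
from scipy.spatial.transform import Rotation as Ro
def go(pos,yaw_deg,base=None):
    "tool-axis shift (cm) and turn (deg) from measured pose to pos, pointing down, yaw"
    s=ctrl.sense(); R=Ro.from_euler('xyz',s['ee_rot'])
    d=R.inv().apply(np.array(pos)-s['tool_pos'])*100
    t=(R.inv()*Ro.from_euler('xyz',[np.pi,0,np.radians(yaw_deg)])).as_rotvec(degrees=True)
    print('shift cm',d.round(2),'turn',t.round(2)); return d,t
E
python3 - <<'E'
from h import *
s,f=grab('wrist'); print(f['hand_eye'].round(4).tolist(),f['fx'],f['cx'],f['cy'])
go([.50,-.29,.26],90)
E
```

```text
[[-0.0009, -0.9649, -0.2627, 0.0655], [1.0, -0.0008, -0.0007, -0.0003], [0.0005, -0.2627, 0.9649, -0.1219], [0.0, 0.0, 0.0, 1.0]] 302.2725309464584 319.7891513212006 199.82542352934482
shift cm [ 35.27 -11.67  -1.02] turn [-6.000e-02 -7.000e-02 -6.772e+01]
```

servo_tool(plan="1 10 -4.6 -1 0 0 -17; 1 20 -9.2 -1 0 0 -34; 1 30 -13.8 -1 0 0 -51; 1 37.5 -17.2 -1 0 0 -67.7; 1 37.5 -17.2 -1 0 0 -67.7; 1 37.5 -17.2 -1 0 0 -67.7; 1 37.5 -17.2 -1 0 0 -67.7; 1 37.5 -17.2 -1 0 0 -67.7; 1 37.5 -17.2 -1 0 0 -67.7; 1 37.5 -17.2 -1 0 0 -67.7; 1 37.5 -17.2 -1 0 0 -67.7; 1 37.5 -17.2 -1 0 0 -67.7; 1 37.5 -17.2 -1 0 0 -67.7")

```text
time: 1.45
tool_pos: [0.4989, -0.2321, 0.2603]
ee_rot: [-3.141, 0.0, 1.568]
contact_force: [0.6, 1.2, 0.1]
grip_width: 0.0855
finger_force: 0.0
```

```bash
python3 - <<'E'
from h import *
s,f=grab('wrist'); cv2.imwrite('pics/w1.png',f['pixels']); X=cloud(f,s); np.savez('w1.npz',X=X,p=f['pixels'])
print(s['tool_pos'],s['ee_rot'],s['contact_force'],s['time'])
p=f['pixels'].astype(int); m=(p[...,2]>140)&(p[...,1]<130)&(p[...,0]<90)
A=X[m&(np.abs(X[...,2]-.05)<.03)]
print(len(A),A.min(0),A.max(0),np.median(A,0))
v,u=np.nonzero(m); print(u.min(),u.max(),v.min(),v.max())
# shaft tops: points z in .048-.058 near orange
for xc in (.44,.52):
    S=(abs(X[...,0]-xc)<.035)&(abs(X[...,1]+.236)<.12)&(X[...,2]>.049)&(X[...,2]<.058)&(abs(X[...,1]+.236)>.055)
    Q=X[S]; print(xc,len(Q)); 
    for y in np.arange(-.34,-.13,.02):
        q=Q[abs(Q[:,1]-y)<.01]; 
        if len(q)>3: print(round(y,2),q[:,0].mean().round(4),q[:,2].max().round(4),len(q))
    print(Q[:,1].min(),Q[:,1].max()) if len(Q) else 0
E
```

```text
[ 0.49891663 -0.23206945  0.2602623 ] [-3.14135951e+00  1.53439794e-04  1.56771175e+00] [0.6092602  1.15846073 0.10316981] 1.45
1148 [ 0.51020081 -0.41544667  0.02354184] [ 0.8778962  -0.20959166  0.06072978] [ 0.52389177 -0.23584798  0.05711184]
331 625 160 322
0.44 727
-0.32 0.448 0.0532 107
-0.3 0.4475 0.0535 152
-0.18 0.4437 0.0534 110
-0.16 0.4432 0.0536 230
-0.14 0.4428 0.0538 128
-0.3228835022677515 -0.13972155387148
0.52 691
-0.32 0.5276 0.0536 136
-0.3 0.5272 0.0533 150
-0.18 0.5232 0.0534 117
-0.16 0.5229 0.0536 227
-0.14 0.5221 0.0539 61
-0.3283836833238568 -0.14499562855329626
```

View pics/w1.png

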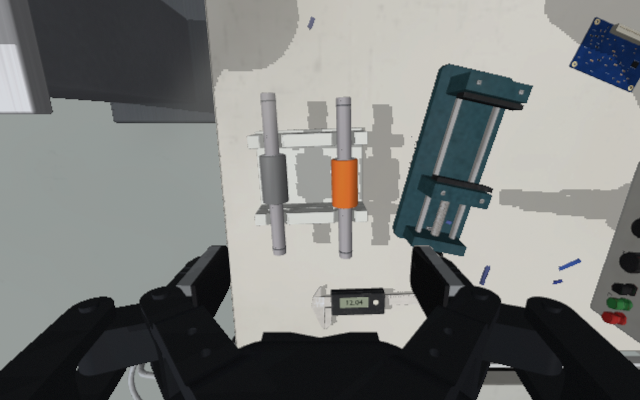

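The view shows the orange sleeve at (345,183) with the grey roller parallel on its left at (273,178). The vise edge is about 60 mm to the right, so I'll go in with the fingers partly closed.

```bash
python3 - <<'E'
from h import *
go([.525,-.2367,.12],91.75);go([.525,-.2367,.047],91.75)
E
```

```text
shift cm [-0.47  2.6  14.03] turn [-0.01  0.01 -1.91]
shift cm [-0.47  2.6  21.33] turn [-0.01  0.01 -1.91]
```

servo_tool(plan="0.65 -0.47 2.6 4 0 0 -1.9; 0.65 -0.47 2.6 8 0 0 -1.9; 0.65 -0.47 2.6 12 0 0 -1.9; 0.65 -0.47 2.6 14 0 0 -1.9; 0.65 -0.47 2.6 16 0 0 -1.9; 0.65 -0.47 2.6 18 0 0 -1.9; 0.65 -0.47 2.6 20 0 0 -1.9; 0.65 -0.47 2.6 21.3 0 0 -1.9; 0.65 -0.47 2.6 21.3 0 0 -1.9; 0.65 -0.47 2.6 21.3 0 0 -1.9")

```text
time: 2.5
tool_pos: [0.5259, -0.236, 0.0478]
ee_rot: [3.141, 0.0, 1.603]
contact_force: [-0.1, -0.4, 0.6]
grip_width: 0.055
finger_force: 0.0
```

```bash
python3 - <<'E'
from h import *
s,f=grab('wrist'); cv2.imwrite('pics/w2.png',f['pixels']); print(s)
E
```

```text
{'time': 2.5, 'joints': array([-6.31292745e-01,  4.02690303e-01,  1.73415988e+00, -2.25930575e-05,
        1.00418182e+00, -6.63472236e-01]), 'joint_vel': array([ 0.00405169, -0.01861626, -0.0173759 , -0.00018754, -0.00380427,
       -0.00053901]), 'effort': array([-4.41111834e-02, -4.20558465e+01, -2.63793987e+01, -3.98967546e-03,
        4.16154857e-02, -2.76403779e-05]), 'tool_pos': array([ 0.52590608, -0.23596874,  0.04780733]), 'ee_rot': array([3.14116269e+00, 3.60302803e-04, 1.60298786e+00]), 'contact_force': array([-0.10688431, -0.41508422,  0.58177982]), 'ft_torque': array([-0.08107574, -0.04572161,  0.02589625]), 'finger_force': 0.0, 'grip_width': 0.05502744175506222}
```

View pics/w2.png

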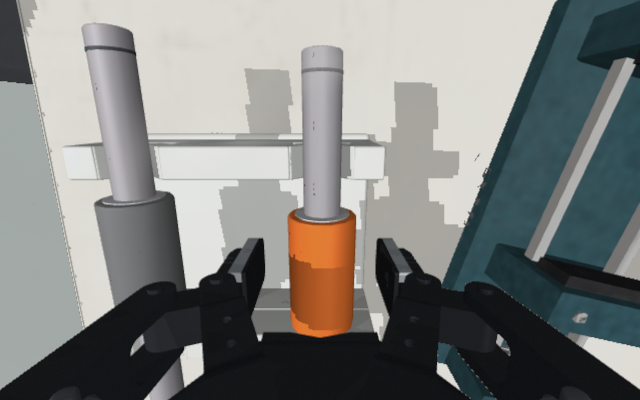

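The roller sits centred between the pads (orange at (322,270), pads at 250 and 392). I'll close and lift.

servo_tool(plan="0 0 0 0 0 0 0; 0 0 0 0 0 0 0; 0 0 0 0 0 0 0; 0 0 0 0 0 0 0; 0 0 0 0 0 0 0; 0 0 0 0 0 0 0; 0 0 0 0 0 0 0; 0 0 0 0 0 0 0; 0 0 0 0 0 0 0; 0 0 0 0 0 0 0")

```text
time: 3.55
tool_pos: [0.5267, -0.236, 0.0486]
ee_rot: [3.14, 0.001, 1.604]
contact_force: [-0.6, 1.5, 6.9]
grip_width: 0.0288
finger_force: 58.9
```

servo_tool(plan="0 0 0 -0.5 0 0 0; 0 0 0 -1 0 0 0; 0 0 0 -2 0 0 0; 0 0 0 -4 0 0 0; 0 0 0 -7 0 0 0; 0 0 0 -10 0 0 0; 0 0 0 -13 0 0 0; 0 0 0 -16 0 0 0; 0 0 0 -18 0 0 0; 0 0 0 -18 0 0 0; 0 0 0 -18 0 0 0; 0 0 0 -18 0 0 0")

```text
time: 4.75
tool_pos: [0.5247, -0.2348, 0.2252]
ee_rot: [-3.139, -0.002, 1.603]
contact_force: [-0.5, -0.6, -1.8]
grip_width: 0.028
finger_force: 59.4
```

```bash
python3 - <<'E'
from h import *
print(ctrl.sense()); go([.50,.14,.24],90)
E
```

```text
{'time': 4.75, 'joints': array([-6.30825407e-01,  1.80171609e-01,  1.62272633e+00, -6.99423700e-05,
        1.34236525e+00, -6.63481506e-01]), 'joint_vel': array([-0.00105398,  0.00723141,  0.00230097, -0.00106786,  0.00110501,
        0.00035433]), 'effort': array([ 1.01956126e-02, -4.24678481e+01, -3.47807157e+01, -1.93056578e-03,
       -1.68689172e-02, -4.33839000e-05]), 'tool_pos': array([ 0.52474749, -0.23481363,  0.22523525]), 'ee_rot': array([-3.13865889e+00, -2.20691978e-03,  1.60346515e+00]), 'contact_force': array([-0.48526336, -0.59189393, -1.76399747]), 'ft_torque': array([ 0.05674894,  0.00300599, -0.00064269]), 'finger_force': 59.40560281276703, 'grip_width': 0.02803178959239701}
shift cm [37.55 -1.25 -1.39] turn [-0.17 -0.12  1.87]
```

```bash
python3 - <<'E'
from h import *
go([.465,.22,.27],90)
E
```

```text
shift cm [45.66 -4.5  -4.36] turn [-0.17 -0.12  1.87]
```

servo_tool(plan="0 2 -0.2 -1 -0.1 0 0.2; 0 5 -0.5 -2 -0.1 -0.1 0.5; 0 9 -0.9 -3 -0.1 -0.1 0.9; 0 13 -1.3 -4 -0.1 -0.1 1.3; 0 17 -1.7 -4.4 -0.1 -0.1 1.9; 0 21 -2.1 -4.4 -0.1 -0.1 1.9; 0 25 -2.5 -4.4 -0.1 -0.1 1.9; 0 29 -2.9 -4.4 -0.1 -0.1 1.9; 0 33 -3.3 -4.4 -0.1 -0.1 1.9; 0 37 -3.7 -4.4 -0.1 -0.1 1.9; 0 40.5 -4.1 -4.4 -0.1 -0.1 1.9; 0 43 -4.3 -4.4 -0.1 -0.1 1.9; 0 45 -4.5 -4.4 -0.1 -0.1 1.9; 0 45.7 -4.5 -4.4 -0.1 -0.1 1.9; 0 45.7 -4.5 -4.4 -0.1 -0.1 1.9; 0 45.7 -4.5 -4.4 -0.1 -0.1 1.9; 0 45.7 -4.5 -4.4 -0.1 -0.1 1.9")

```text
time: 6.45
tool_pos: [0.466, 0.2188, 0.271]
ee_rot: [3.14, 0.002, 1.569]
contact_force: [-0.3, -0.5, -2.8]
grip_width: 0.0285
finger_force: 59.5
```

```bash
python3 - <<'E'
from h import *
s,f=grab('wrist'); cv2.imwrite('pics/w3.png',f['pixels']); X=cloud(f,s); np.savez('w3.npz',X=X,p=f['pixels'])
print(s['tool_pos'],s['ee_rot'],s['contact_force'],s['grip_width'],s['time'])
E
```

```text
[0.46597428 0.21881373 0.27099784] [3.14035011e+00 2.16420239e-03 1.56902113e+00] [-0.30135048 -0.49442959 -2.84465663] 0.028515025993869722 6.45
```

View pics/w3.png

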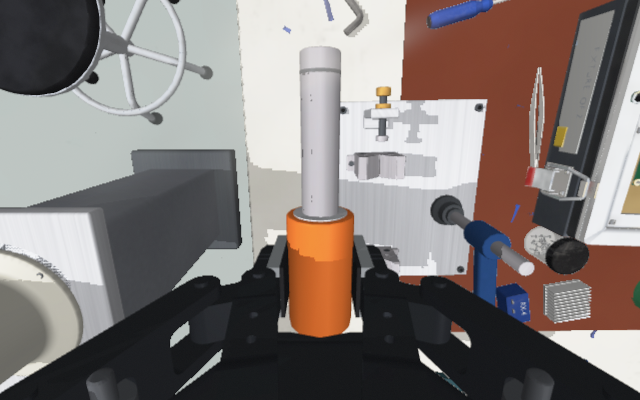

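The view shows the held roller, with the plate's corner screws at (343,108), (479,106) and (460,269). The stop head is at (382,138), one V-block at (377,165), the other partly hidden at (390,260), the post at (445,208) and the blue arm running toward (485,280).

```bash
python3 - <<'E'
from h import *
d=np.load('w3.npz');X=d['X'];p=d['p'].astype(int)
def show(a,b,c,e,st=2):
    for v in range(a,b,st):
        print(v,' '.join('%d/%d/%d'%tuple((X[v,u]*1000).round()) for u in range(c,e,4)))
T=X[100:300,340:480].reshape(-1,3)
T=T[np.isfinite(T[:,0])]
for lo,hi in [(.07,.20),(.22,.28)]:
    for z0,z1 in [(.058,.063),(.05,.058),(.045,.05),(.04,.045)]:
        q=T[(T[:,1]>lo)&(T[:,1]<hi)&(T[:,2]>z0)&(T[:,2]<z1)&(T[:,0]<.6)]
        if len(q): print(lo,z0,len(q),'min',q.min(0).round(4),'max',q.max(0).round(4),'mean',q.mean(0).round(4))
# plate edges
P=X[(abs(X[...,2]-.012)<.0035)&(X[...,0]>.45)&(X[...,0]<.68)&(X[...,1]>.03)&(X[...,1]<.36)]
hull=cv2.minAreaRect((P[:,:2]*1000).astype(np.float32)); print(hull)
print(P.min(0),P.max(0))
for y in np.arange(.08,.33,.03):
    q=P[abs(P[:,1]-y)<.004]; print(round(y,2),q[:,0].min().round(4),q[:,0].max().round(4),len(q))
for x in np.arange(.5,.65,.02):
    q=P[abs(P[:,0]-x)<.004]; print('x',round(x,2),q[:,1].min().round(4),q[:,1].max().round(4),len(q))
show(122,150,364,404)
show(152,182,344,412)
E
```

```text
0.07 0.058 37 min [0.5504 0.1003 0.0581] max [0.561  0.1156 0.0596] mean [0.5571 0.1089 0.0586]
0.07 0.05 117 min [0.5445 0.0987 0.0502] max [0.562  0.1168 0.0579] mean [0.5531 0.1118 0.0556]
0.07 0.045 30 min [0.5434 0.1155 0.0457] max [0.561  0.1171 0.0498] mean [0.5523 0.116  0.0476]
0.07 0.04 24 min [0.5447 0.1158 0.0402] max [0.5609 0.1168 0.0448] mean [0.5527 0.1162 0.0426]
0.22 0.058 261 min [0.5074 0.2201 0.058 ] max [0.5593 0.2664 0.0623] mean [0.5332 0.2372 0.0588]
0.22 0.05 632 min [0.5073 0.22   0.05  ] max [0.5597 0.279  0.058 ] mean [0.5336 0.2401 0.0552]
0.22 0.045 207 min [0.5073 0.2202 0.045 ] max [0.5435 0.2437 0.05  ] mean [0.5332 0.233  0.0474]
0.22 0.04 136 min [0.5071 0.2207 0.0402] max [0.5573 0.2442 0.045 ] mean [0.5325 0.234  0.043 ]
((578.5393676757812, 187.79385375976562), (179.67955017089844, 235.4230194091797), 0.9824656248092651)
[0.48880889 0.07034363 0.00850051] [0.67006669 0.30602825 0.01549047]
0.08 0.5751 0.6701 338
0.11 0.5627 0.669 376
0.14 0.5109 0.6574 595
0.17 0.489 0.6679 574
0.2 0.4898 0.668 812
0.23 0.4894 0.6673 532
0.26 0.4903 0.667 888
0.29 0.4896 0.6665 750Traceback (most recent call last):
  File "<stdin>", line 17, in <module>
    return umr_minimum(a, axis, None, out, keepdims, initial, where)
ValueError: zero-size array to reduction operation minimum which has no identity
```

```bash
python3 - <<'E'
from h import *
d=np.load('w3.npz');X=d['X'];p=d['p'].astype(int)
th=np.radians(.98); c,s=np.cos(th),np.sin(th)
O=np.array([.5345,.168])
D=X[...,:2]-O; fx=D[...,0]*c+D[...,1]*s; fy=-D[...,0]*s+D[...,1]*c; z=X[...,2]
def st(n,m):
    print(n,m.sum(),*[f'{k}: {np.percentile(a[m],[1,50,99]).round(4)}' for k,a in (('x',fx),('y',fy),('z',z))]) if m.sum() else print(n,0)
R=(abs(fx)<.04)
st('B+ top',R&(fy>.04)&(fy<.085)&(z>.0565)&(z<.064))
st('B- top',R&(fy>-.09)&(fy<-.03)&(z>.0565)&(z<.064))
m=R&(fy>.052)&(fy<.075)&(z>.03)&(z<.064)
for x in np.arange(-.03,.031,.002):
    q=m&(abs(fx-x)<.001)
    if q.sum(): print(round(x,3),np.median(z[q]).round(4),q.sum(),end=' | ')
print()
m2=R&(fy>-.075)&(fy<-.053)&(z>.03)&(z<.064)
for x in np.arange(-.03,.031,.002):
    q=m2&(abs(fx-x)<.001)
    if q.sum(): print(round(x,3),np.median(z[q]).round(4),q.sum(),end=' | ')
print()
S=(abs(fx)<.02)&(fy>.082)&(fy<.14)&(z>.045)
for y in np.arange(.082,.14,.003):
    q=S&(abs(fy-y)<.0015)
    if q.sum(): print(round(y,3),fx[q].min().round(4),fx[q].max().round(4),z[q].max().round(4),q.sum())
# roller held: axis
ro=(z>.2)&(z<.29)&(abs(X[...,0]-.466)<.02)&np.isfinite(z)
for y in np.arange(.2,.33,.015):
    q=ro&(abs(X[...,1]-y)<.006)
    if q.sum()>5:
        k=X[q]; print('rol',round(y,3),(k[:,0].min()+k[:,0].max())/2, k[:,2].max(),q.sum())
print(np.nanmax(X[...,1][ro]))
# knob / arm blue
b=(p[...,0]>p[...,2]+40)&(z>.09)&(X[...,0]>.55)&(X[...,0]<.72)&(X[...,1]<.3)
st('blue',b); print(X[b].min(0),X[b].max(0))
E
```

```text
B+ top 469 x: [-0.0258  0.0134  0.0257] y: [0.0504 0.063  0.0753] z: [0.0566 0.058  0.0597]
B- top 93 x: [0.0148 0.0211 0.0256] y: [-0.0685 -0.0588 -0.0522] z: [0.0567 0.0578 0.0593]
-0.026 0.0498 73 | -0.024 0.0584 39 | -0.022 0.0582 40 | -0.02 0.0581 34 | -0.018 0.058 29 | -0.016 0.0577 41 | -0.014 0.056 26 | -0.012 0.0539 33 | -0.01 0.0517 29 | -0.008 0.05 32 | -0.006 0.0478 22 | -0.004 0.0459 33 | -0.002 0.0441 24 | 0.0 0.0425 35 | 0.002 0.0439 40 | 0.004 0.0462 40 | 0.006 0.0476 42 | 0.008 0.0495 40 | 0.01 0.0516 49 | 0.012 0.054 41 | 0.014 0.0558 43 | 0.016 0.0576 39 | 0.018 0.0579 38 | 0.02 0.0582 36 | 0.022 0.0581 39 | 0.024 0.0583 32 | 0.026 0.0575 18 | 
0.01 0.0519 4 | 0.012 0.0533 12 | 0.014 0.0558 14 | 0.016 0.0574 14 | 0.018 0.0577 16 | 0.02 0.0579 10 | 0.022 0.0582 19 | 0.024 0.0584 19 | 0.026 0.0576 9 | 
0.094 -0.0069 0.0059 0.0623 39
0.097 -0.0068 0.0057 0.061 37
0.1 -0.0038 0.0039 0.0576 19
0.103 -0.0038 0.0036 0.0578 21
0.106 -0.0039 0.0036 0.0578 23
0.109 -0.004 0.0032 0.0574 24
0.112 -0.0033 0.0032 0.058 21
0.115 -0.0035 0.003 0.0578 21
0.118 -0.015 0.0144 0.0681 87
0.121 -0.0151 0.0142 0.0677 93
0.124 -0.015 0.0141 0.0679 94
0.127 -0.0144 0.0143 0.0666 60
0.13 -0.0081 0.0076 0.0625 48
0.133 -0.0065 0.0035 0.0589 19
0.136 -0.0038 0.0033 0.058 24
0.139 -0.0074 0.0062 0.0605 30
rol 0.2 0.4648659073873128 0.28271066451336885 1448
rol 0.215 0.46494082621697114 0.28996226383288093 2065
rol 0.23 0.46597696604836514 0.2899589024875727 2874
rol 0.245 0.46489112221164997 0.2835118412702804 2024
rol 0.26 0.46500550769359295 0.2761840348252766 1096
rol 0.275 0.46511841560593403 0.2759515128474745 1203
rol 0.29 0.4650407701981744 0.27624425405778635 1313
rol 0.305 0.4651715512701498 0.276108661558392 1345
0.3103614343242256
blue 1756 x: [0.0812 0.0923 0.1087] y: [-0.0686 -0.0142  0.0125] z: [0.0985 0.1192 0.1331]
[0.61506863 0.09623432 0.09584984] [0.64644518 0.18302501 0.14479436]
```

```bash
python3 - <<'E'
from h import *
go([.5356,.1605,.08],91.05)
E
```

```text
shift cm [-5.78  6.94 19.14] turn [ 0.09  0.12 -1.16]
```

servo_tool(plan="0 -2 2.4 0 0 0.1 -0.4; 0 -4 4.8 1 0.1 0.1 -0.8; 0 -5.8 6.9 3 0.1 0.1 -1.2; 0 -5.8 6.9 5 0.1 0.1 -1.2; 0 -5.8 6.9 8 0.1 0.1 -1.2; 0 -5.8 6.9 11 0.1 0.1 -1.2; 0 -5.8 6.9 14 0.1 0.1 -1.2; 0 -5.8 6.9 16.5 0.1 0.1 -1.2; 0 -5.8 6.9 18.2 0.1 0.1 -1.2; 0 -5.8 6.9 19.1 0.1 0.1 -1.2; 0 -5.8 6.9 19.1 0.1 0.1 -1.2; 0 -5.8 6.9 19.1 0.1 0.1 -1.2; 0 -5.8 6.9 19.1 0.1 0.1 -1.2")

```text
time: 7.8
tool_pos: [0.5363, 0.1614, 0.082]
ee_rot: [3.139, -0.0, 1.591]
contact_force: [0.5, 0.2, -2.9]
grip_width: 0.0282
finger_force: 59.8
```

```bash
python3 - <<'E'
from h import *
s,f=grab('wrist'); cv2.imwrite('pics/w4.png',f['pixels']); X=cloud(f,s); np.savez('w4.npz',X=X,p=f['pixels'])
print(s['tool_pos'],s['ee_rot'],s['contact_force'],s['grip_width'],s['time'])
z=X[...,2]
for y in np.arange(.18,.32,.008):
    q=(abs(X[...,1]-y)<.003)&(abs(X[...,0]-.535)<.009)&(z>.04)
    if q.sum()>5:
        k=X[q]; print(round(y,3),((k[:,0].min()+k[:,0].max())/2).round(4), k[:,2].max().round(4),q.sum())
m=(abs(z-.06)<.0035)&(abs(X[...,0]-.535)<.03)&(abs(X[...,1]-.231)<.03); k=X[m]; print('blk',k.min(0),k.max(0),np.median(k,0))
sh=(z>.075)&(abs(X[...,0]-.535)<.015); print('roller end', np.nanmax(X[...,1][sh]))
E
```

```text
[0.53630172 0.16142089 0.08201776] [ 3.13884822e+00 -1.65056084e-04  1.59112894e+00] [ 0.53419258  0.15562521 -2.87912515] 0.028203718464592725 7.8
0.18 0.535 0.1634 1173
0.188 0.535 0.0935 887
0.196 0.5345 0.0867 525
0.204 0.5344 0.0865 553
0.212 0.5343 0.0869 567
0.22 0.535 0.0868 611
0.228 0.535 0.0876 657
0.236 0.535 0.0871 684
0.244 0.535 0.0872 722
0.252 0.5337 0.0873 435
0.26 0.5336 0.0619 361
0.268 0.5335 0.0609 268
0.276 0.5333 0.0585 171
blk [0.50784814 0.21740177 0.05650166] [0.5601952  0.26098681 0.06134304] [0.53398076 0.23152011 0.05815241]
roller end 0.25295630714362505
```

View pics/w4.png

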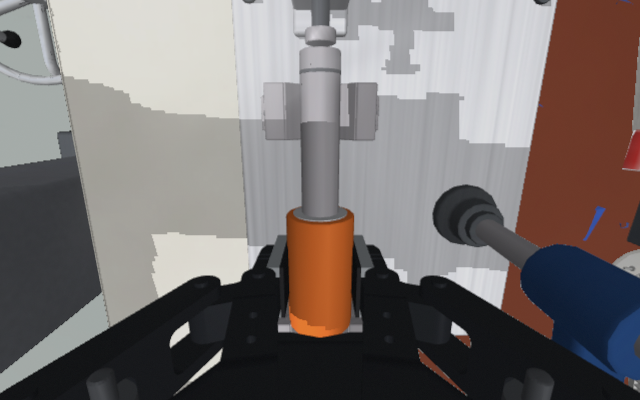

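The roller hangs over the groove, centred on the block (265–378), and its end at (320,55) is short of the stop head at (320,35). I'll lower it, then feel for contact.

servo_tool(plan="0 0 0 0.6 0 0 0; 0 0 0 1.2 0 0 0; 0 0 0 1.7 0 0 0; 0 0 0 2 0 0 0; 0 0 0 2.1 0 0 0; 0 0 0 2.1 0 0 0; 0 0 0 2.1 0 0 0; 0 0 0 2.1 0 0 0")

```text
time: 8.65
tool_pos: [0.5352, 0.1615, 0.0596]
ee_rot: [3.141, -0.0, 1.591]
contact_force: [0.6, 0.2, -3.5]
grip_width: 0.0284
finger_force: 60.1
```

servo_tool(plan="0 0 0 0.05 0 0 0; 0 0 0 0.1 0 0 0; 0 0 0 0.15 0 0 0; 0 0 0 0.2 0 0 0; 0 0 0 0.2 0 0 0; 0 0 0 0.2 0 0 0")

```text
time: 9.25
tool_pos: [0.5359, 0.1615, 0.0581]
ee_rot: [3.14, -0.0, 1.591]
contact_force: [1.5, 0.1, 0.8]
grip_width: 0.0281
finger_force: 60.1
```

servo_tool(plan="0 0 0.02 0.03 0 0 0; 0 0 0.04 0.06 0 0 0; 0 0 0.05 0.08 0 0 0; 0 0 0.05 0.08 0 0 0; 0 0 0.05 0.08 0 0 0")

```text
time: 9.75
tool_pos: [0.5363, 0.1615, 0.0577]
ee_rot: [3.14, -0.0, 1.591]
contact_force: [0.5, 0.5, 6.8]
grip_width: 0.0283
finger_force: 60.7
```

```bash
python3 -c "
from h import *
s=ctrl.sense(); print(s['ft_torque'],s['contact_force'],s['tool_pos'],s['ee_rot'])"
```

```text
[-0.10638472 -0.05756854 -0.14874252] [0.48594106 0.5367899  6.81526531] [0.53630173 0.16151333 0.05769418] [ 3.14032998e+00 -1.12753442e-04  1.59101252e+00]
```

servo_tool(plan="0 0 0 -0.03 0 0 0; 0 0.1 0 -0.03 0 0 0; 0 0.2 0 -0.03 0 0 0; 0 0.3 0 -0.03 0 0 0; 0 0.4 0 -0.03 0 0 0; 0 0.45 0 -0.03 0 0 0; 0 0.45 0 -0.03 0 0 0; 0 0.45 0 -0.03 0 0 0")

```text
time: 10.55
tool_pos: [0.5363, 0.1646, 0.0577]
ee_rot: [3.141, 0.002, 1.591]
contact_force: [0.8, -7.1, 5.5]
grip_width: 0.0285
finger_force: 60.7
```

servo_tool(plan="0 0.03 0 0 0 0 0; 0 0.06 0 0 0 0 0; 0 0.1 0 0 0 0 0; 0 0.1 0 0 0 0 0; 0 0.1 0 0 0 0 0")

```text
time: 11.05
tool_pos: [0.5362, 0.1656, 0.0577]
ee_rot: [3.141, 0.003, 1.591]
contact_force: [0.7, -6.5, 6.1]
grip_width: 0.0287
finger_force: 60.7
```

servo_tool(plan="0 0 0 -0.03 0 0 0; 0 0 0 -0.05 0 0 0; 0 0 0 -0.05 0 0 0; 0 0 0 -0.05 0 0 0")

```text
time: 11.45
tool_pos: [0.5362, 0.1667, 0.0577]
ee_rot: [3.14, 0.0, 1.591]
contact_force: [3.6, -3.0, 1.4]
grip_width: 0.0284
finger_force: 60.5
```

servo_tool(plan="0 0.03 0 0 0 0 0; 0 0.06 0 0 0 0 0; 0 0.08 0 0 0 0 0; 0 0.08 0 0 0 0 0; 0 0.08 0 0 0 0 0")

```text
time: 11.95
tool_pos: [0.5362, 0.1676, 0.0578]
ee_rot: [3.14, 0.0, 1.591]
contact_force: [2.5, -3.1, 1.8]
grip_width: 0.028
finger_force: 60.5
```

servo_tool(plan="0 0.02 0 0 0 0 0; 0 0.04 0 0 0 0 0; 0 0.06 0 0 0 0 0; 0 0.06 0 0 0 0 0")

```text
time: 12.35
tool_pos: [0.5361, 0.1682, 0.0578]
ee_rot: [3.14, 0.0, 1.591]
contact_force: [4.2, -3.9, 2.3]
grip_width: 0.0284
finger_force: 60.5
```

servo_tool(plan="0 0.02 0 0 0 0 0; 0 0.04 0 0 0 0 0; 0 0.05 0 0 0 0 0; 0 0.05 0 0 0 0 0")

```text
time: 12.75
tool_pos: [0.5361, 0.1686, 0.0578]
ee_rot: [3.14, 0.0, 1.591]
contact_force: [2.7, -4.3, 3.0]
grip_width: 0.0285
finger_force: 60.5
```

servo_tool(plan="0 0.02 0.02 0 0 0 0; 0 0.04 0.03 0 0 0 0; 0 0.05 0.03 0 0 0 0; 0 0.05 0.03 0 0 0 0")

```text
time: 13.15
tool_pos: [0.5361, 0.1689, 0.0577]
ee_rot: [3.141, 0.001, 1.591]
contact_force: [3.0, -5.9, 4.0]
grip_width: 0.0284
finger_force: 60.6
```

servo_tool(plan="0 0.02 0 0 0 0 0; 0 0.04 0 0 0 0 0; 0 0.05 0 0 0 0 0; 0 0.05 0 0 0 0 0")

```text
time: 13.55
tool_pos: [0.5361, 0.1689, 0.0577]
ee_rot: [3.141, 0.002, 1.591]
contact_force: [2.5, -6.7, 2.9]
grip_width: 0.0281
finger_force: 60.6
```

servo_tool(plan="0 0.02 0 0 0 0 0; 0 0.04 0 0 0 0 0; 0 0.06 0 0 0 0 0; 0 0.06 0 0 0 0 0; 0 0.06 0 0 0 0 0")

```text
time: 14.05
tool_pos: [0.5362, 0.1689, 0.0578]
ee_rot: [3.141, 0.003, 1.592]
contact_force: [2.4, -9.7, 3.2]
grip_width: 0.0284
finger_force: 60.6
```

```bash
python3 - <<'E'
from h import *
s,f=grab('wrist'); X=cloud(f,s); print(s['tool_pos'],s['contact_force'])
z=X[...,2]
for y in np.arange(.25,.28,.0015):
    q=(abs(X[...,1]-y)<.00075)&(abs(X[...,0]-.533)<.01)&(z>.05)
    if q.sum(): k=X[q]; print(y.round(4),k[:,0].min().round(4),k[:,0].max().round(4),k[:,2].max().round(4))
cv2.imwrite('pics/w5.png',cv2.resize(f['pixels'][0:240,240:400],None,fx=3,fy=2.5))
E
```

```text
[0.53615992 0.16894783 0.05775137] [ 2.40757946 -9.71095352  3.19985156]
0.25 0.5259 0.5415 0.063
0.2515 0.5255 0.5415 0.0627
0.253 0.5255 0.5417 0.0631
0.2545 0.5259 0.5413 0.0626
0.256 0.5259 0.5413 0.0628
0.2575 0.5259 0.5412 0.0627
0.259 0.5259 0.5411 0.0627
0.2605 0.5267 0.5403 0.0614
0.262 0.5266 0.5402 0.0623
0.2635 0.5266 0.5402 0.0613
0.265 0.5266 0.5401 0.0614
0.2665 0.527 0.5401 0.0603
0.268 0.5296 0.5374 0.059
0.2695 0.5296 0.5374 0.0592
0.271 0.5296 0.5374 0.059
0.2725 0.5295 0.5373 0.0592
0.274 0.5295 0.5373 0.0588
0.2755 0.5295 0.5372 0.0584
0.277 0.5295 0.5372 0.0547
```

View pics/w5.png

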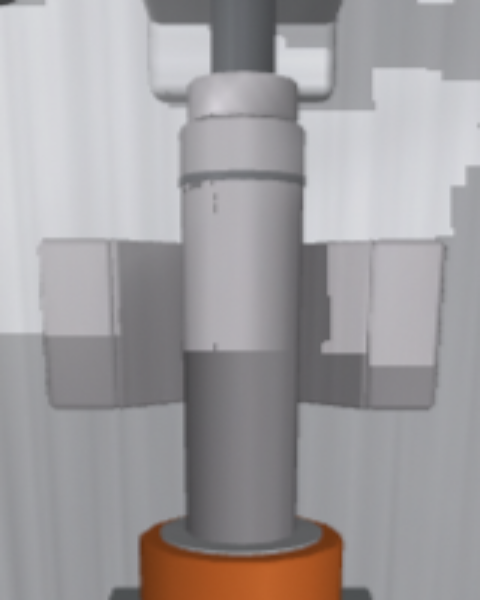

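The roller end (242,125 in the crop) touches the stop head (242,95), and both force and position confirm it bears. I'll relax the push and open.

servo_tool(plan="0 -0.05 0 0 0 0 0; 0 -0.1 0 0 0 0 0; 0 -0.15 0.01 0 0 0 0; 0 -0.15 0.01 0 0 0 0; 0 -0.15 0.01 0 0 0 0")

```text
time: 14.6
tool_pos: [0.5362, 0.1689, 0.0578]
ee_rot: [3.141, 0.0, 1.591]
contact_force: [3.9, -3.5, 3.8]
grip_width: 0.0282
finger_force: 60.6
```

servo_tool(plan="0.45 0 0 0 0 0 0; 0.5 0 0 0 0 0 0; 0.65 0 0 0 0 0 0; 0.65 0 0 0 0 0 0; 0.65 0 0 0 0 0 0; 0.65 0 0 0 0 0 0")

```text
time: 15.2
tool_pos: [0.5357, 0.1691, 0.0574]
ee_rot: [-3.141, -0.0, 1.591]
contact_force: [-0.2, -0.3, -0.3]
grip_width: 0.0556
finger_force: 0.0
```

servo_tool(plan="0.65 0 0 -1 0 0 0; 0.65 0 0 -3 0 0 0; 0.65 0 0 -6 0 0 0; 0.65 0 0 -10 0 0 0; 0.65 0 0 -14 0 0 0; 0.65 0 0 -18 0 0 0; 0.65 0 0 -20 0 0 0; 0.65 0 0 -20 0 0 0; 0.65 0 0 -20 0 0 0; 0.65 0 0 -20 0 0 0")

```text
time: 16.2
tool_pos: [0.5349, 0.1689, 0.2557]
ee_rot: [-3.138, 0.0, 1.591]
contact_force: [-0.9, -0.1, -0.6]
grip_width: 0.0557
finger_force: 0.0
```

```bash
python3 - <<'E'
from h import *
s,f=grab('wrist'); cv2.imwrite('pics/w6.png',f['pixels']); X=cloud(f,s); np.savez('w6.npz',X=X,p=f['pixels']); p=f['pixels'].astype(int)
print(s['tool_pos'],s['ee_rot'],s['contact_force'],s['time'])
z=X[...,2]
for y in np.arange(.08,.285,.006):
    q=(abs(X[...,1]-y)<.0015)&(abs(X[...,0]-.534)<.016)&(z>.058)&(z<.1)
    if q.sum(): k=X[q]; print(y.round(4),((k[:,0].min()+k[:,0].max())/2).round(4),(k[:,0].max()-k[:,0].min()).round(4),k[:,2].max().round(4))
E
```

```text
[0.53489152 0.1688676  0.25573599] [-3.13839887e+00  1.58999186e-04  1.59130099e+00] [-0.86515559 -0.08622272 -0.59910967] 16.2
0.08 0.5368 0.0127 0.0621
0.086 0.5356 0.0126 0.0616
0.092 0.5303 0.0229 0.0632
0.098 0.5302 0.0227 0.0621
0.104 0.5301 0.0226 0.0616
0.11 0.5306 0.0236 0.0622
0.116 0.5355 0.0112 0.0618
0.122 0.536 0.0123 0.0618
0.128 0.5353 0.0111 0.0618
0.134 0.5351 0.0133 0.0625
0.14 0.5356 0.0099 0.0621
0.146 0.5349 0.0262 0.0693
0.152 0.5354 0.0273 0.069
0.158 0.5352 0.0271 0.0685
0.164 0.5351 0.027 0.0689
0.17 0.535 0.0268 0.0687
0.176 0.5348 0.0267 0.0688
0.182 0.5347 0.0266 0.0685
0.188 0.5346 0.0264 0.0694
0.194 0.5345 0.0263 0.0695
0.2 0.5343 0.0116 0.0616
0.206 0.5342 0.0115 0.0624
0.212 0.5346 0.0125 0.0615
0.218 0.5334 0.0124 0.0622
0.224 0.5384 0.0227 0.0623
0.23 0.5332 0.0123 0.062
0.236 0.5386 0.0214 0.0618
0.242 0.5334 0.0131 0.062
0.248 0.5333 0.0131 0.0623
0.254 0.5332 0.011 0.0619
0.26 0.5331 0.013 0.0614
0.266 0.5334 0.008 0.0612
0.272 0.5328 0.003 0.0589
0.278 0.5332 0.0 0.0585
0.284 0.5326 0.0282 0.0667
```

View pics/w6.png

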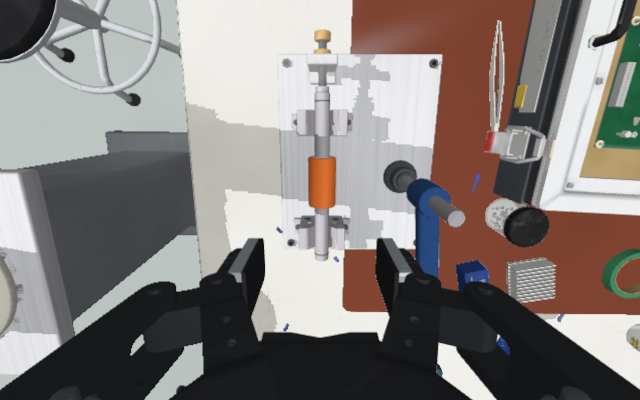

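The roller lies seated at (322,180) against the stop, with the post at (455,217). The knob is hidden behind the right finger, so I'll step back to see it.

servo_tool(plan="0.65 -3 0 -1 0 0 0; 0.65 -7 0 -2 0 0 0; 0.65 -11 0 -2 0 0 0; 0.65 -14 0 -2 0 0 0; 0.65 -15 0 -2 0 0 0; 0.65 -15 0 -2 0 0 0; 0.65 -15 0 -2 0 0 0; 0.65 -15 0 -2 0 0 0")

```text
time: 17.05
tool_pos: [0.5388, 0.0203, 0.2772]
ee_rot: [-3.141, -0.001, 1.593]
contact_force: [0.5, 0.6, 0.3]
grip_width: 0.0551
finger_force: 0.0
```

```bash
python3 - <<'E'
from h import *
s,f=grab('wrist'); cv2.imwrite('pics/w7.png',f['pixels']); X=cloud(f,s); np.savez('w7.npz',X=X,p=f['pixels']); p=f['pixels'].astype(int)
print(s['tool_pos'],s['ee_rot'],s['contact_force'],s['time'])
z=X[...,2]
reg=(X[...,0]>.58)&(X[...,0]<.69)&(X[...,1]>.04)&(X[...,1]<.2)&(z>.08)&(z<.2)
for lo in np.arange(.10,.2,.005):
    m=reg&(z>lo)&(z<=lo+.005)
    if m.sum(): k=X[m]; print(lo.round(3),m.sum(),k.min(0).round(4),k.max(0).round(4),k.mean(0).round(4),p[m].mean(0).round())
E
```

```text
[0.53879715 0.02034124 0.27717283] [-3.14097967e+00 -6.07269394e-04  1.59293484e+00] [0.54602374 0.57008067 0.34659303] 17.05
0.1 49 [0.6159 0.1563 0.1   ] [0.6232 0.1776 0.1049] [0.6185 0.1636 0.1025] [85. 71. 67.]
0.105 87 [0.6159 0.0629 0.105 ] [0.6338 0.1741 0.11  ] [0.6221 0.1359 0.1083] [94. 82. 80.]
0.11 247 [0.6162 0.0614 0.1101] [0.6463 0.1752 0.115 ] [0.6244 0.1221 0.1124] [84. 68. 60.]
0.115 2088 [0.616 0.062 0.115] [0.648 0.175 0.12 ] [0.6334 0.1173 0.1187] [110.  65.  38.]
0.12 370 [0.6159 0.0623 0.12  ] [0.6467 0.1749 0.125 ] [0.6313 0.1276 0.1209] [110.  68.  44.]
0.125 112 [0.6156 0.0689 0.1251] [0.646  0.1747 0.13  ] [0.6232 0.1505 0.1276] [79. 60. 52.]
0.13 650 [0.6159 0.065  0.13  ] [0.6431 0.1771 0.1349] [0.6275 0.1582 0.1322] [112.  74.  56.]
0.135 101 [0.6232 0.0654 0.135 ] [0.6395 0.1722 0.1399] [0.629  0.1224 0.1374] [53. 49. 48.]
0.14 110 [0.6234 0.0649 0.1401] [0.6375 0.1729 0.145 ] [0.6291 0.1233 0.1426] [53. 49. 49.]
0.145 101 [0.6234 0.0649 0.145 ] [0.6375 0.1707 0.15  ] [0.6292 0.1221 0.1474] [50. 48. 50.]
0.15 153 [0.6234 0.0645 0.15  ] [0.6459 0.1706 0.155 ] [0.6307 0.113  0.1525] [47. 45. 48.]
0.155 501 [0.6235 0.0648 0.155 ] [0.6482 0.1687 0.16  ] [0.6376 0.0849 0.1576] [32. 31. 31.]
0.16 58 [0.6235 0.0668 0.16  ] [0.6425 0.1674 0.1649] [0.628  0.1573 0.1624] [77. 74. 76.]
0.165 48 [0.6238 0.1615 0.1651] [0.6332 0.1658 0.17  ] [0.6275 0.1632 0.1673] [80. 77. 79.]
0.17 49 [0.6254 0.1617 0.1701] [0.6341 0.1637 0.1746] [0.6291 0.1626 0.1724] [101.  98. 101.]
0.175 5 [0.6285 0.1618 0.1751] [0.6305 0.1626 0.1759] [0.6296 0.1623 0.1754] [149. 145. 148.]
```

View pics/w7.png

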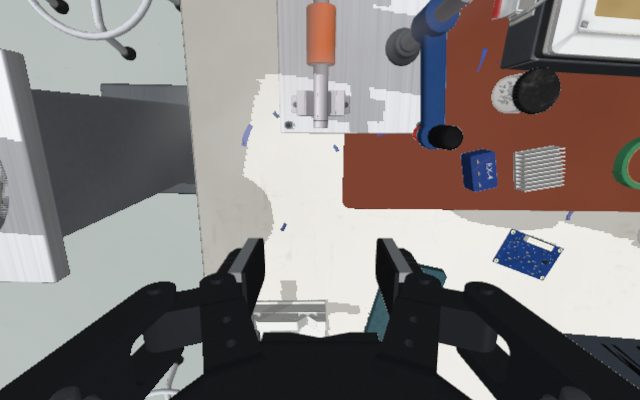

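The view shows the black knob at (445,137) on the arm's end, the post at (440,10), a trace of the red pad at (416,133), and the roller still seated.

```bash
python3 - <<'E'
from h import *
d=np.load('w7.npz');X=d['X'];p=d['p'].astype(int);z=X[...,2]
m=(X[...,0]>.61)&(X[...,0]<.68)&(X[...,1]>.04)&(X[...,1]<.11)&(z>.154)&(z<.165); k=X[m]
print(m.sum(),k.min(0),k.max(0)); (c,r)=cv2.minEnclosingCircle((k[:,:2]*1000).astype(np.float32)); print(c,r,np.median(k[:,2]))
post=np.array([.6295,.1686]); v=np.array(c)/1000-post; print(np.hypot(*v),np.arctan2(v[1],v[0])+np.pi)
a=(X[...,0]>.6)&(X[...,0]<.67)&(X[...,1]>.09)&(X[...,1]<.145)&(z>.116)&(z<.122); k=X[a]
for y in (.1,.12,.14):
    q=k[abs(k[:,1]-y)<.004]; print(y,q[:,0].min(),q[:,0].max(),np.median(q[:,2]))
E
```

```text
467 [0.63051039 0.06468881 0.15404264] [0.64821622 0.0833828  0.16056338]
(639.8873291015625, 73.8161849975586) 9.766496658325195 0.15775083683061242
0.0953512883619367 1.6799504329757735
0.1 0.6267805446490965 0.6464904423987472 0.11915596028981368
0.12 0.624767522542726 0.6450213495286198 0.11906448197860764
0.14 0.6223909218738588 0.6423582229733209 0.11920111960323237
```

```bash
python3 - <<'E'
from h import *
go([.640,.0735,.20],96.25);go([.640,.0735,.148],96.25)
E
```

```text
shift cm [ 5.09 10.24  7.73] turn [-0.02 -0.03 -4.97]
shift cm [ 5.08 10.24 12.93] turn [-0.02 -0.03 -4.97]
```

servo_tool(plan="0.42 1.7 3.4 2 0 0 -2; 0.42 3.4 6.8 4 0 0 -4; 0.42 5.1 10.2 6 0 0 -5; 0.42 5.1 10.2 7.7 0 0 -5; 0.42 5.1 10.2 7.7 0 0 -5; 0.42 5.1 10.2 7.7 0 0 -5; 0.42 5.1 10.2 9.5 0 0 -5; 0.42 5.1 10.2 11 0 0 -5; 0.42 5.1 10.2 12.2 0 0 -5; 0.42 5.1 10.2 12.9 0 0 -5; 0.42 5.1 10.2 12.9 0 0 -5; 0.42 5.1 10.2 12.9 0 0 -5; 0.42 5.1 10.2 12.9 0 0 -5")

```text
time: 18.4
tool_pos: [0.6405, 0.072, 0.1495]
ee_rot: [3.14, 0.0, 1.679]
contact_force: [0.2, 0.3, -0.8]
grip_width: 0.0358
finger_force: 0.0
```

```bash
python3 - <<'E'
from h import *
s=ctrl.sense(); print(s['tool_pos'],s['ee_rot'],s['contact_force'],s['grip_width'],s['time'])
post=np.array([.6295,.1686]); L=.0952
R0=Ro.from_euler('xyz',s['ee_rot'])
ph=np.arange(96.25,.9,-5.0)
for a in np.append(ph[1:],1.0):
    t=np.radians(a); P=np.r_[post-L*np.array([np.cos(t),np.sin(t)]),.148]
    d=R0.inv().apply(P-s['tool_pos'])*100
    print(f'0.42 {d[0]:.1f} {d[1]:.1f} {d[2]:.1f} 0 0 {96.25-a:.0f};',P.round(3))
E
```

```text
[0.64045078 0.07201423 0.14946629] [3.14006475e+00 2.69066212e-04 1.67856518e+00] [ 0.16099253  0.27377245 -0.79951791] 0.0358411343033267 18.4
0.42 0.2 -0.9 0.1 0 0 5; [0.632 0.073 0.148]
0.42 0.3 -1.7 0.1 0 0 10; [0.623 0.074 0.148]
0.42 0.5 -2.5 0.1 0 0 15; [0.615 0.075 0.148]
0.42 0.8 -3.3 0.1 0 0 20; [0.607 0.076 0.148]
0.42 1.1 -4.1 0.1 0 0 25; [0.599 0.078 0.148]
0.42 1.5 -4.8 0.1 0 0 30; [0.591 0.081 0.148]
0.42 1.9 -5.5 0.1 0 0 35; [0.584 0.085 0.148]
0.42 2.4 -6.2 0.1 0 0 40; [0.577 0.089 0.148]
0.42 3.0 -6.8 0.1 0 0 45; [0.57  0.094 0.148]
0.42 3.6 -7.3 0.1 0 0 50; [0.564 0.1   0.148]
0.42 4.2 -7.8 0.1 0 0 55; [0.558 0.106 0.148]
0.42 4.9 -8.3 0.1 0 0 60; [0.553 0.112 0.148]
0.42 5.7 -8.7 0.1 0 0 65; [0.548 0.119 0.148]
0.42 6.5 -9.0 0.1 0 0 70; [0.544 0.126 0.148]
0.42 7.2 -9.2 0.1 0 0 75; [0.541 0.134 0.148]
0.42 8.1 -9.4 0.1 0 0 80; [0.538 0.142 0.148]
0.42 8.9 -9.5 0.1 0 0 85; [0.536 0.15  0.148]
0.42 9.7 -9.6 0.1 0 0 90; [0.535 0.158 0.148]
0.42 10.5 -9.5 0.1 0 0 95; [0.534 0.167 0.148]
0.42 10.6 -9.5 0.1 0 0 95; [0.534 0.167 0.148]
```

servo_tool(plan="0.42 0.2 -0.9 0.1 0 0 5; 0.42 0.3 -1.7 0.1 0 0 10; 0.42 0.5 -2.5 0.1 0 0 15; 0.42 0.8 -3.3 0.1 0 0 20; 0.42 1.1 -4.1 0.1 0 0 25; 0.42 1.5 -4.8 0.1 0 0 30; 0.42 1.9 -5.5 0.1 0 0 35; 0.42 2.4 -6.2 0.1 0 0 40; 0.42 3 -6.8 0.1 0 0 45; 0.42 3.6 -7.3 0.1 0 0 50; 0.42 4.2 -7.8 0.1 0 0 55; 0.42 4.9 -8.3 0.1 0 0 60; 0.42 5.7 -8.7 0.1 0 0 65; 0.42 6.5 -9 0.1 0 0 70; 0.42 7.2 -9.2 0.1 0 0 75; 0.42 8.1 -9.4 0.1 0 0 80; 0.42 8.9 -9.5 0.1 0 0 85; 0.42 8.9 -9.5 0.1 0 0 85; 0.42 8.9 -9.5 0.1 0 0 85")

```text
time: 20.3
tool_pos: [0.5362, 0.1503, 0.1481]
ee_rot: [3.141, -0.001, 0.197]
contact_force: [-0.4, -0.5, 0.4]
grip_width: 0.036
finger_force: 0.0
```

```bash
python3 - <<'E'
from h import *
print(ctrl.sense()['contact_force'])
go([.5343,.1675,.148],1.0)
E
```

```text
[-0.40804171 -0.48793429  0.37950247]
shift cm [ 0.15 -1.73  0.01] turn [ 1.000e-02 -6.000e-02  1.031e+01]
```

servo_tool(plan="0.42 0 -0.5 0 0 0 3; 0.42 0.1 -1 0 0 0 6; 0.42 0.1 -1.5 0 0 0 9; 0.42 0.2 -1.8 0 0 0 10.3; 0.42 0.2 -2.1 0 0 0 10.3; 0.42 0.2 -2.3 0 0 0 10.3; 0.42 0.2 -2.3 0 0 0 10.3")

```text
time: 21.0
tool_pos: [0.5334, 0.1735, 0.1476]
ee_rot: [-3.141, -0.0, 0.016]
contact_force: [-0.7, 0.3, 0.4]
grip_width: 0.0363
finger_force: 0.0
```

servo_tool(plan="0.42 0 -0.05 0 0 0 0; 0.42 0 -0.1 0 0 0 0; 0.42 0 -0.15 0 0 0 0; 0.42 0 -0.15 0 0 0 0")

```text
time: 21.4
tool_pos: [0.5333, 0.1744, 0.1475]
ee_rot: [3.141, 0.0, 0.015]
contact_force: [-0.8, -2.8, 0.3]
grip_width: 0.036
finger_force: 1.3
```

servo_tool(plan="0.42 0 -0.05 0 0 0 0; 0.42 0 -0.1 0 0 0 0; 0.42 0 -0.15 0 0 0 0; 0.42 0 -0.15 0 0 0 0")

```text
time: 21.8
tool_pos: [0.5334, 0.1748, 0.1475]
ee_rot: [3.138, 0.001, 0.015]
contact_force: [-0.6, -8.8, 1.9]
grip_width: 0.036
finger_force: 4.0
```

servo_tool(plan="0.42 0 0.3 0 0 0 0; 0.42 0.05 0.9 0 0 0 0; 0.42 0.05 1 -1 0 0 0; 0.42 0.05 1 -3 0 0 0; 0.42 0.05 1 -5 0 0 0; 0 0.05 1 -5.5 0 0 0; 0 0.05 1 -5.5 0 0 0; 0 0.05 1 -5.5 0 0 0; 0 0.05 1 -5.5 0 0 0; 0 0.05 1 -5.5 0 0 0; 0 0.05 1 -5.5 0 0 0; 0 0.05 1 -5.5 0 0 0")

```text
time: 23.0
tool_pos: [0.5338, 0.1663, 0.2022]
ee_rot: [3.142, 0.001, 0.015]
contact_force: [-0.4, 0.4, -0.1]
grip_width: 0.0003
finger_force: 0.0
```

```bash
python3 - <<'E'
from h import *
s=ctrl.sense(); print(s['tool_pos'],s['ee_rot'],s['contact_force'],s['ft_torque'],s['grip_width'])
go([.534,.167,.182],1.0)
for n in ['scene','side']:
    _,f=grab(n); X=cloud(f); p=f['pixels'].astype(int)
    m=(p.max(-1)<60)&(abs(X[...,0]-.535)<.03)&(abs(X[...,1]-.167)<.03)&(X[...,2]>.12)&(X[...,2]<.165)
    k=X[m]; print(n,m.sum(), k.min(0) if len(k) else '',k.max(0) if len(k) else '')
E
```

```text
[0.53380873 0.16629233 0.20218142] [3.14159165e+00 6.07037735e-04 1.53006358e-02] [-0.43132624  0.35300386 -0.08659246] [ 0.02157579 -0.03156461 -0.04162672] 0.0003300444304024741
shift cm [ 0.02 -0.07  2.02] turn [ 0.    0.03 -0.12]
scene 43 [0.52706348 0.16235944 0.12220653] [0.5425093  0.1797362  0.16448443]
side 76 [0.52565879 0.16093607 0.12013794] [0.5480785  0.17899207 0.16198311]
```

servo_tool(plan="0 0 0 0.6 0 0 0; 0 0 0 1.2 0 0 0; 0 0 -0.05 1.7 0 0 0; 0 0 -0.05 2 0 0 0; 0 0 -0.05 2 0 0 0; 0 0 -0.05 2 0 0 0")

```text
time: 23.7
tool_pos: [0.534, 0.1668, 0.1825]
ee_rot: [-3.142, 0.0, 0.015]
contact_force: [-0.4, 0.1, 0.6]
grip_width: 0.0002
finger_force: 0.0
```

servo_tool(plan="0 0 0 0.1 0 0 0; 0 0 0 0.2 0 0 0; 0 0 0 0.3 0 0 0; 0 0 0 0.4 0 0 0; 0 0 0 0.4 0 0 0")

```text
time: 24.2
tool_pos: [0.534, 0.1668, 0.1788]
ee_rot: [-3.142, -0.0, 0.015]
contact_force: [-0.2, -0.0, 0.9]
grip_width: -0.0002
finger_force: 0.9
```

servo_tool(plan="0 0 0 0.05 0 0 0; 0 0 0 0.1 0 0 0; 0 0 0 0.15 0 0 0; 0 0 0 0.2 0 0 0; 0 0 0 0.2 0 0 0")

```text
time: 24.7
tool_pos: [0.534, 0.1668, 0.1766]
ee_rot: [-3.142, -0.0, 0.015]
contact_force: [-0.5, 0.0, 2.9]
grip_width: -0.0001
finger_force: 1.7
```

servo_tool(plan="0 0 0 0.08 0 0 0; 0 0 0 0.16 0 0 0; 0 0 0 0.24 0 0 0; 0 0 0 0.3 0 0 0; 0 0 0 0.3 0 0 0")

```text
time: 25.2
tool_pos: [0.534, 0.1668, 0.1734]
ee_rot: [-3.142, -0.0, 0.015]
contact_force: [0.1, 0.4, 1.9]
grip_width: 0.0001
finger_force: 1.3
```

servo_tool(plan="0 0 0 0.05 0 0 0; 0 0 0 0.1 0 0 0; 0 0 0 0.1 0 0 0")

```text
time: 25.5
tool_pos: [0.534, 0.1668, 0.1725]
ee_rot: [-3.142, -0.0, 0.015]
contact_force: [-1.3, -0.6, 2.5]
grip_width: -0.0002
finger_force: 1.5
```

servo_tool(plan="0 0 0 0.05 0 0 0; 0 0 0 0.1 0 0 0; 0 0 0 0.1 0 0 0")

```text
time: 25.8
tool_pos: [0.534, 0.1668, 0.1715]
ee_rot: [-3.142, -0.0, 0.015]
contact_force: [-0.2, -0.1, 3.2]
grip_width: -0.0001
finger_force: 1.5
```

servo_tool(plan="0 0 0 0.03 0 0 0; 0 0 0 0.05 0 0 0; 0 0 0 0.05 0 0 0")

```text
time: 26.1
tool_pos: [0.534, 0.1668, 0.171]
ee_rot: [-3.142, -0.0, 0.015]
contact_force: [-0.6, 0.2, 3.0]
grip_width: -0.0
finger_force: 1.7
```

servo_tool(plan="0 0 0 0.03 0 0 0; 0 0 0 0.05 0 0 0; 0 0 0 0.05 0 0 0")

```text
time: 26.4
tool_pos: [0.5341, 0.1668, 0.1708]
ee_rot: [3.142, -0.0, 0.015]
contact_force: [-0.8, 0.7, 5.1]
grip_width: -0.0002
finger_force: 2.5
```

Pad contact begins at about 0.1708. I'll go on in small steps toward a 10 N push.

servo_tool(plan="0 0 0 0.02 0 0 0; 0 0 0 0.03 0 0 0; 0 0 0 0.03 0 0 0")

```text
time: 26.7
tool_pos: [0.534, 0.1668, 0.1707]
ee_rot: [3.142, -0.0, 0.015]
contact_force: [-1.9, 0.2, 6.2]
grip_width: -0.0001
finger_force: 3.2
```

servo_tool(plan="0 0 0 0.01 0 0 0; 0 0 0 0.01 0 0 0; 0 0 0 0.01 0 0 0")

```text
time: 27.0
tool_pos: [0.534, 0.1668, 0.1707]
ee_rot: [3.142, -0.0, 0.015]
contact_force: [-1.9, -0.7, 7.1]
grip_width: -0.0001
finger_force: 3.5
```

servo_tool(plan="0 0 0 0.02 0 0 0; 0 0 0 0.03 0 0 0; 0 0 0 0.03 0 0 0; 0 0 0 0.03 0 0 0")

```text
time: 27.4
tool_pos: [0.5341, 0.1668, 0.1706]
ee_rot: [3.142, -0.0, 0.015]
contact_force: [-2.1, -0.7, 8.0]
grip_width: 0.0002
finger_force: 4.2
```

servo_tool(plan="0 0 0 0.01 0 0 0; 0 0 0 0.02 0 0 0; 0 0 0 0.02 0 0 0; 0 0 0 0.02 0 0 0")

```text
time: 27.8
tool_pos: [0.5341, 0.1668, 0.1706]
ee_rot: [3.142, -0.0, 0.015]
contact_force: [-3.6, -0.6, 8.8]
grip_width: 0.0001
finger_force: 4.6
```

servo_tool(plan="0 0 0 0.02 0 0 0; 0 0 0 0.05 0 0 0; 0 0 0 0.05 0 0 0; 0 0 0 0.05 0 0 0")

```text
time: 28.2
tool_pos: [0.5342, 0.1668, 0.1706]
ee_rot: [3.141, -0.001, 0.015]
contact_force: [-5.1, -0.6, 12.2]
grip_width: 0.0002
finger_force: 5.8
```

servo_tool(plan="0 0 0 -0.1 0 0 0; 0 0 0 -0.3 0 0 0; 0 0 0 -1 0 0 0; 0 0 0 -3 0 0 0; 0 0 0 -6 0 0 0; 0 0 0 -8 0 0 0; 0 0 0 -8 0 0 0; 0 0 0 -8 0 0 0; 0 0 0 -8 0 0 0")

```text
time: 29.1
tool_pos: [0.5331, 0.1667, 0.2474]
ee_rot: [3.141, 0.003, 0.015]
contact_force: [1.3, 0.6, 0.3]
grip_width: 0.0001
finger_force: 0.0
```

```bash
python3 - <<'E'
from h import *
s=ctrl.sense(); print(s['tool_pos'],s['contact_force'],s['time'])
_,f=grab('side'); X=cloud(f); p=f['pixels'].astype(int)
k=X[(p.max(-1)<60)&(abs(X[...,0]-.535)<.03)&(abs(X[...,1]-.167)<.03)&(X[...,2]>.12)&(X[...,2]<.165)]
print('knob',k.min(0),k.max(0))
o=X[(p[...,2]>130)&(p[...,1]<110)&(p[...,0]<80)&(abs(X[...,0]-.535)<.04)&(abs(X[...,1]-.167)<.06)]
print('sleeve',len(o),o.min(0),o.max(0))
s,f=grab('wrist'); X=cloud(f,s); z=X[...,2]
for y in np.arange(.19,.275,.008):
    q=(abs(X[...,1]-y)<.002)&(abs(X[...,0]-.534)<.012)&(z>.057)&(z<.075)
    if q.sum()>3: k=X[q]; print(y.round(3),((k[:,0].min()+k[:,0].max())/2).round(4),k[:,2].max().round(4))
E
```

```text
[0.5330792  0.16671738 0.24739432] [1.30915477 0.6008406  0.33658356] 29.1
knob [0.52590091 0.16345115 0.12214158] [0.54306236 0.17867289 0.15362373]
sleeve 10 [0.53595388 0.18068663 0.06769547] [0.5416241  0.1931434  0.07226872]
0.19 0.534 0.0691
0.198 0.5351 0.0629
0.206 0.5351 0.0624
0.214 0.535 0.063
0.222 0.5348 0.0623
0.23 0.5348 0.0619
0.238 0.5346 0.0623
0.246 0.5345 0.062
0.254 0.5344 0.0624
0.262 0.5344 0.0613
0.27 0.533 0.0589
```

```bash
python3 -c "
from rig import ctrl
print(ctrl.job_done())"
```

```text
the job is handed in; nothing more can be done
None
```

The job is handed in at about 29 s, though no verdict came back: the roller is bedded in both V-blocks against the end stop, and the hold-down arm is swung to its stop and pressed with about 12 N at the knob, so roughly 8 N at the pad by your 4 N slide figure (I aimed for about 6 N).

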